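Let the press weight down onto the sample box

TASK

The hand-cranked press holds its weighted platen up on a ratchet. Pinch the crank's end post and its release trigger together without forcing them, ease the crank up until the pawl comes free, then let the crank turn back slowly under the load until the platen rests gently with its weight on the sample box below it, and let go so the pawl springs back. Never let the crank run or press on the box; leave the other things alone.

Things in the scene. Friction and masses are not known exactly. Their poses are not given: they have to be found in the camera images.
- winch_press: the press, bolted to the worktop: a grey gear case (112 x 100 mm, top at z = 86 mm) with a toothed ratchet wheel on it, and behind it a steel rack column 248 mm high. Origin: on the vertical crank axis, at worktop height; x points away from the crank's working side to the column (column 90 mm along x), z up.
- crank_axis (a point): point on the vertical axis of the crank, 150 mm above the worktop; fixed to the press, with the press's axes
- crank_grip (a point): point on the crank 120 mm from its axis and 150 mm above the worktop, between the two upright posts at the crank's end: the fixed black post outside, the steel trigger post inside; 41 mm across both, measured radially, 32 mm when squeezed. Its x axis points along the crank to the rotation axis, z up. Take hold from above, fingers closing radially; the crank bars below them end at z = 114 mm.
- trigger_face (a point): middle of the trigger post's inner face, 100 mm out from the axis at rest, up to 109 mm when squeezed (trigger post 9 mm thick, 24 mm wide, top at z = 170 mm; black outer post 12 mm thick, 26 mm wide, outer face 141 mm out, top at z = 172 mm)
- trigger: the steel trigger post (the inner one), on the pawl bar that slides outward along the crank; a spring pushes it inward with 8 N at rest, 11 N fully squeezed. The pawl stays hooked under its ratchet tooth while the tooth bears the load and hardly comes free at 25 N; over 45 N bends it; pinch with 15 to 35 N. Origin: on the crank axis at worktop height, moved with the pawl.
- crank (a joint): crank angle, rad; grows as the platen rises (counter-clockwise from above), 75 mm of platen per rad; 0 = platen 25 mm above the worktop, 0.55 = crank along the press's -x. The load turns it back with 0.6 to 0.9 N m: 4 to 7 N at the grip, some of it felt as twist. Teeth 0.131 rad apart; with the trigger squeezed the pawl springs clear once the crank is turned up by about 0.03 to 0.09 rad.
- pawl (a joint): pawl travel outward along the crank, m; 0 = dropped to the tooth roots, from 0.0065 clear of the teeth, 0.009 = fully lifted
- platen: the weighted platen that goes up and down: a 56 mm aluminium disc with two dark steel discs on it, hung from the carriage arm; about 1 kg with the carriage (0.85 to 1.15 kg). Origin: on the column's axis at the height of the disc's underside.
- platen_face (a point): centre of the platen's underside; 90 mm in x and 130 mm in y from the crank axis in the press's frame
- box_tall: pale lidded sample box 70 x 124 x 45 mm, loose; origin under its centre. One of the two boxes stands under the platen, the other on the far flank of the press, and they change places. Either box is stiff; it may bear the platen's weight, about 10 N, but not 20 N.
- box_low: smaller pale lidded sample box 64 x 104 x 36 mm, loose; origin under its centre
- vial: bystander: small screw-cap bottle, 45 mm wide, 82 mm high; origin under its centre
- dishes: bystander: two stacked petri dishes, 60 mm wide, 30 mm high; origin under their centre. Above the worktop to the left a switch cord hangs from the extractor hood, its black end piece at x = 0.47, y = 0.13, from z = 0.52 m up: keep the wrist off it, e.g. by swinging round close to the base.
Not all that is in view belongs to the job. What is shaped like the box_low but purple is not meant.

How it is judged:
On the way:
1. the pawl is lifted clear by squeezing the trigger (value of joint pawl above 0.0065 m and contact force between the fingers and trigger above 3 N), for 0.2 s.
At the end, for the whole second after the job is handed in: the platen rests on the sample box with at least 4 N, still, and the pawl has sprung back in (travel under 6.5 mm) ((contact force between platen and box_tall above 4 N or contact force between platen and box_low above 4 N) and value of joint pawl below 0.0065 m and linear speed of platen below 0.01 m/s); the robot touches nothing.
It fails at once if the crank runs back faster than 1 rad/s (velocity of joint crank below -1 rad/s).
It fails at once if the sample box is struck or pressed with more than 20 N (contact force between platen and box_tall above 20 N or contact force between platen and box_low above 20 N).
It fails at once if the trigger is forced with more than 45 N (contact force between the fingers and trigger above 45 N).
It fails at once if a box, the bottle or the dishes are shifted by more than 20 mm (distance of any of box_tall, box_low, vial, dishes from where it was at the start of the episode above 0.02 m).
It also fails if it takes over 69 s, if anything falls off the work surface, if the arm or the gripper's body presses on something with over 40 N, if the wrist force passes 120 N, or if a joint passes its speed limit or range.

ROBOT

A 7-joint arm with a two-finger parallel gripper is mounted at the origin on a cart in front of the work surface, level with it; the furniture and walls round the work are solid. World frame = base frame: x ahead of the robot, y to its left, z up, the work surface at z = 0. Lengths are in m, angles in rad, forces in N, time in s.
With the tool pointing down it reaches from about 0.425 to 0.95 m from the base axis. Payload 16.7 kg.
Tool frame: the origin (TCP) lies at the very end of the fingers, on their centre line; the grasp point (between the pads) lies 19 mm behind it (env.pinch_z is the distance from the TCP to the grasp point, in m); z points along the fingers, y is the line along which they close (so a half turn about z gives the same grasp; the last joint's range is limited). The gripper opens to 94 mm and grips with 3 to 60 N. Pads are 16 mm wide; open, the fingers measure 119 mm over their backs; the gripper's body (75 mm by 177 mm) begins 78 mm behind the grasp point.
Start: joints at [-1.427, 0.426, 0.074, 1.606, -0.034, 1.111, -0.067], TCP at [0.195, 0.646, 0.205] pointing down, gripper open.
Joint ranges: [-2.85, 2.85], [-0.5, 2.14], [-1.23, 1.37], [0.21, 2.46], [-1.02, 4.16], [0.16, 2.05], [-2.73, 2.73]. Speed limits (rad/s): [1.89, 1.89, 2.39, 2.39, 3.01, 3.01, 3.01].

INTERFACE

Orientations are given as a rotation vector (axis times angle).
In Python, from rig import env gives the robot as it stands.
- The arm moves only by the shell command python3 -m creep 'ROWS' [OPENING]. ROWS is JSON, a list of rows, each an object of numbers: "x", "y", "z": the shift along the tool's x, y, z in m; "rx", "ry", "rz": the turn, a rotation vector about the tool's x, y, z in rad. A call has 1 to 8 rows; each row is the pose to reach, as a shift and turn from the pose commanded when the call began, along the tool's axes at that moment; what a row does not reach only later rows make up. A row lasts 1/10 s, in which the tool goes at most 50 mm and 8.59 degrees, less where a joint would pass 70% of its speed; a pose out of reach is approached as far as the arm can. A call with a gripper value outside its range is refused whole. OPENING is the gripper's target within -1 to 1 (fully open at 1, half-way at 0, shut at -1), set as the call begins (- or left out, the last holds). The fingers move at their own pace and stop on an object; the grip force is fixed at half the most. Time passes only in rows, so rows that repeat a pose let the fingers close. It gives the time, the measured TCP pose, the force, the opening and the grip force at its end, in the units of the state.
- env.read_state(): the state, without advancing time (a new reading comes with each control period).
- env.capture(name): name is "scene" or "top"; returns a dict with "pixels" (420x560x3 uint8, blue, green, red), "K" (3x3 intrinsics, pixels), "k1" (the pictures are not rectified: a ray, as slopes to the right and down, at radius r is drawn at 1 + k1 r^2 times it, then the intrinsics apply), "cam_to_world" (4x4, takes a point from camera to world coordinates). Camera axes: x right, y down, z forward; pixel columns grow to the right and rows downward; lengths in m; the calibration is good to about 2 mm. A picture is of the moment at which its call begins. There is no depth.
- env.job_done(): hands the job in; it is judged then, once.
Trained networks look in the newest picture that a camera, given by its name, has taken for a name from the list of things; names that differ only in an ending like _2 or _b are one class to them, and where a whole thing is asked for, a point or a joint stands for the part that bears it (a point fixed in the world has none). Each returns a list of dicts, best first, with "score" (0 to 1); they miss things now and then, are a little off and sometimes report something else, mostly with a low value. They report only what shows in the picture. A call takes as long as a camera call. They do not tell look-alikes from the thing itself.
- env.cut_out(camera, thing): "pixels" (420x560 bool, what is visible of it) and "rect" ([centre column, centre row, width, height] in pixels, round what is visible of it).
The state is a dict: "t": time; "joints": joint angles; "qd": joint speeds; "joint_efforts": joint torques, N m; "eef_pos": TCP position; "eef_rot": TCP orientation; "wrist_force": force on the tool from outside, world axes, zero at the start; "torque": the same for the moment, N m; "gripper_width": opening from 0.0 (shut) to 1.0 (fully open); "grasp_force": force on a finger pad.
Only numpy, scipy, OpenCV 4.12 (cv2) and the standard library are available. Lean on these libraries where they do the work, as an engineer would, in place of code of your own. Each camera call takes 0.05 s, during which the arm holds its last target. There are 200 camera calls.

## Working session

There is one attempt and no reset: what is moved stays moved. The work goes in short steps, Python scripts to look and compute and a shell command to move; the robot and the scene stay as the last step left them, time stands still between calls to the robot, and variables do not carry over. Pictures are saved under pics/ and viewed, at most 10 in all, crops included, and the job is handed in when it is done.

```bash
mkdir -p pics; ls; python3 - <<'E'
from rig import env
import cv2,numpy as np
s=env.read_state(); print({k:np.round(v,3) for k,v in s.items()})
for c in ("scene","top"):
    r=env.capture(c); np.savez("cal_"+c,**{k:r[k] for k in("K","k1","cam_to_world","pixels")})
    cv2.imwrite(f"pics/{c}0.png",r["pixels"]); print(c,r["K"].round(1).tolist(),r["k1"],np.round(r["cam_to_world"],3).tolist())
    for t in("winch_press","crank","trigger","platen","box_tall","box_low","vial","dishes"):
        print(t,[(round(d["score"],2),np.round(d["rect"]).tolist()) for d in env.cut_out(c,t)[:3]])
E
```

```text
pics
{'t': np.float64(0.0), 'joints': array([-1.427,  0.427,  0.074,  1.607, -0.034,  1.111, -0.067]), 'qd': array([ 0.001,  0.002,  0.001,  0.001, -0.   ,  0.   ,  0.   ]), 'joint_efforts': array([-1.0000e-03, -9.3576e+01,  3.6660e+00, -4.5423e+01, -4.9000e-02,
        1.9000e-02,  0.0000e+00]), 'eef_pos': array([0.195, 0.646, 0.205]), 'eef_rot': array([-4.600e-01, -3.108e+00,  2.000e-03]), 'wrist_force': array([-0.338,  0.026,  0.181]), 'torque': array([-0.021, -0.069,  0.026]), 'grasp_force': np.float64(0.0), 'gripper_width': np.float64(1.003)}
scene [[448.4, 0.0, 269.1], [0.0, 448.4, 216.1], [0.0, 0.0, 1.0]] -0.019708559630540138 [[0.606, -0.592, 0.532, -0.048], [-0.795, -0.44, 0.417, -0.66], [-0.013, -0.676, -0.737, 0.992], [0.0, 0.0, 0.0, 1.0]]
winch_press [(0.76, [265.0, 207.0, 79.0, 112.0]), (0.35, [245.0, 231.0, 19.0, 20.0])]
crank [(0.55, [249.0, 231.0, 41.0, 48.0])]
trigger [(0.65, [244.0, 230.0, 18.0, 24.0])]
platen [(0.86, [271.0, 169.0, 54.0, 45.0])]
box_tall [(0.68, [251.0, 190.0, 44.0, 36.0])]
box_low [(0.93, [342.0, 229.0, 38.0, 27.0]), (0.88, [313.0, 260.0, 38.0, 42.0]), (0.72, [326.0, 321.0, 43.0, 48.0])]
vial [(0.82, [279.0, 291.0, 19.0, 30.0])]
dishes [(0.63, [204.0, 214.0, 19.0, 21.0])]
top [[513.2, 0.0, 283.7], [0.0, 513.2, 215.7], [0.0, 0.0, 1.0]] 0.03382114250621048 [[0.033, -0.978, 0.205, 0.318], [-0.999, -0.033, 0.006, -0.17], [0.001, -0.205, -0.979, 1.43], [0.0, 0.0, 0.0, 1.0]]
winch_press [(0.86, [265.0, 219.0, 77.0, 105.0]), (0.57, [257.0, 179.0, 70.0, 30.0])]
crank [(0.61, [278.0, 244.0, 14.0, 64.0])]
trigger [(0.7, [277.0, 251.0, 12.0, 24.0]), (0.26, [261.0, 221.0, 80.0, 109.0])]
platen [(0.82, [255.0, 179.0, 67.0, 29.0])]
box_tall [(0.69, [230.0, 188.0, 47.0, 38.0])]
box_low [(0.93, [336.0, 172.0, 42.0, 38.0]), (0.81, [382.0, 279.0, 40.0, 24.0]), (0.75, [332.0, 223.0, 41.0, 28.0])]
vial []
dishes [(0.61, [209.0, 235.0, 23.0, 19.0])]
```

View pics/scene0.png

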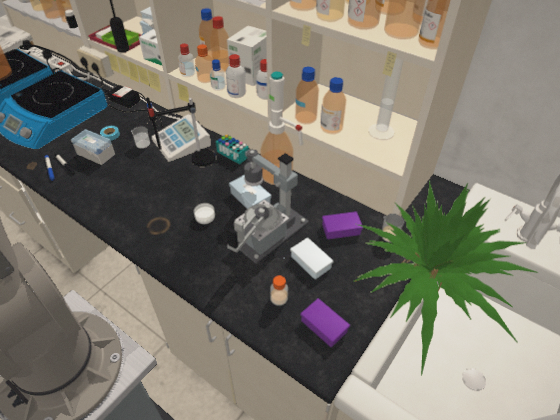

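View pics/top0.png

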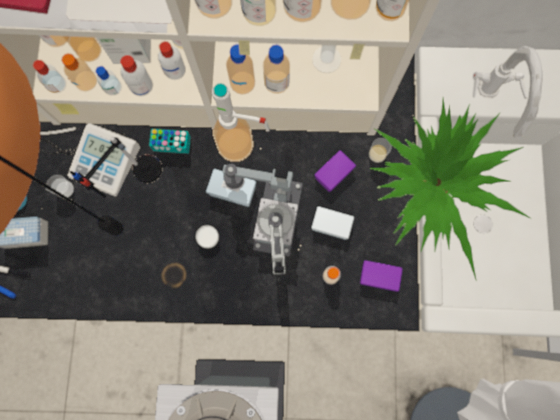

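The scene picture shows the press at (265,215), with the crank end post and trigger at (237,245). In the top picture the crank runs from (275,218) to (279,268). The pale-blue box at (230,188) top is under the platen and fits box_tall. The white box at (332,223) top is on the far flank and fits box_low. The purple boxes at (335,172) and (382,279) are look-alikes and not meant.

```bash
cat > h.py <<'E'
import numpy as np,cv2
C={c:np.load(f"cal_{c}.npz") for c in("scene","top")}
def proj(c,P):
    d=C[c];T=np.linalg.inv(d["cam_to_world"]);p=np.atleast_2d(P)@T[:3,:3].T+T[:3,3]
    u=p[:,:2]/p[:,2:];u=u*(1+float(d["k1"])*(u**2).sum(1,keepdims=True))
    return u@d["K"][:2,:2].T+d["K"][:2,2]
def ray(c,px):
    d=C[c];v=(np.array(px,float)-d["K"][:2,2])/np.diag(d["K"])[:2];u=v.copy()
    for _ in range(9):u=v/(1+float(d["k1"])*(u@u))
    return d["cam_to_world"][:3,3],d["cam_to_world"][:3,:3]@np.r_[u,1]
def onz(c,px,z):
    o,r=ray(c,px);return o+r*(z-o[2])/r[2]
E
python3 - <<'E'
from h import *
a=C["top"]["pixels"][150:290,200:350];b=C["scene"]["pixels"][140:280,190:340]
print(a.shape)
cv2.imwrite("pics/crop.png",np.vstack([cv2.resize(a,None,fx=4,fy=4,interpolation=2)])[:560])
cv2.imwrite("pics/crop2.png",cv2.resize(b,None,fx=4,fy=4,interpolation=2))
E
```

```text
(140, 150, 3)
```

View pics/crop.png

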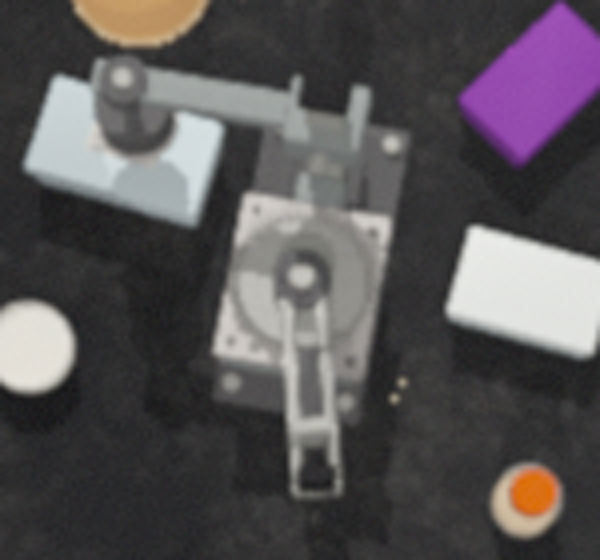

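View pics/crop2.png

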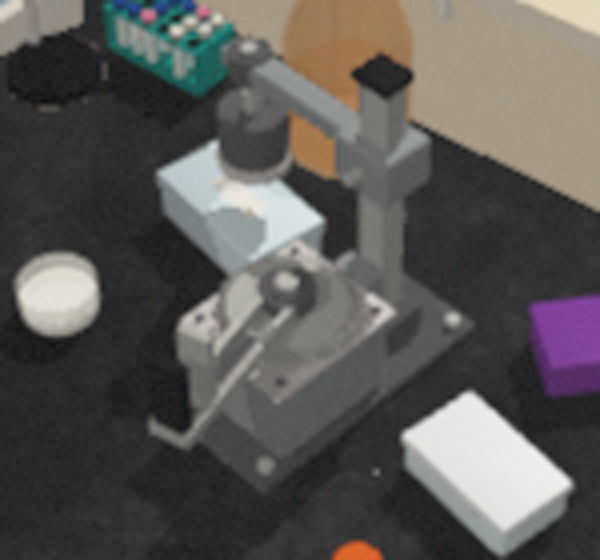

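The crops show the case top corners at about (243,195), (393,217), (357,372) and (213,355) in crop 1. The hub is at (302,277) and the crank points down to (316,495). The column top is at (383,75) in crop 2. The box under the platen is clearly the pale tall one. Next I fit the press pose and overlay the crank model.

```bash
cat > fit.py <<'E'
from h import *
from scipy.optimize import least_squares
t=lambda x,y:np.array([200+(x+.5)/4-.5,150+(y+.5)/4-.5]); s=lambda x,y:np.array([190+(x+.5)/4-.5,140+(y+.5)/4-.5])
# case corners in press frame: offset cx unknown
top=[t(243,195),t(393,217),t(357,372),t(213,355)]; sc=[s(303,243),s(395,312),s(277,402),s(178,325)]
sg=[(56,50),(56,-50),(-56,-50),(-56,50)]
def W(p,P):
    P=np.atleast_2d(P);c,n=np.cos(p[2]),np.sin(p[2]);return np.c_[p[0]+c*P[:,0]-n*P[:,1],p[1]+n*P[:,0]+c*P[:,1],P[:,2]]
def pred(p):
    cs=W(p,[(a/1e3+p[3],b/1e3+p[4],.086) for a,b in sg])
    col=W(p,[(.09,0,.248)])
    return np.vstack([proj("top",cs)-top,proj("scene",cs)-sc,proj("scene",col)-s(383,75)])
r=least_squares(lambda p:np.r_[pred(p).ravel(),p[4]*1e3],[.6,-.15,-.1,0,0],loss="soft_l1")
if __name__=="__main__":
    p=r.x;print(p.round(4));print(pred(p).round(1).tolist())
    hub=proj("top",W(p,[(0,0,.12)]));print("hub z.12 top px",hub,"seen",t(302,277))
    np.save("press.npy",p)
    im=C["top"]["pixels"].copy();im2=C["scene"]["pixels"].copy()
    out=[]
    for c,o in(("top",(200,150)),("scene",(190,140))):
        im=cv2.resize(C[c]["pixels"][o[1]:o[1]+140,o[0]:o[0]+150],None,fx=4,fy=4,interpolation=2)
        for th,colr in((.55,(0,255,0)),(.70,(0,0,255))):
            a=th-.55+np.pi
            for r0,r1,w,z0,z1 in((.1,.109,.024,.114,.170),(.129,.141,.026,.114,.172)):
                for z in(z0,z1):
                    q=np.array([(r_*np.cos(a)-w_*np.sin(a),r_*np.sin(a)+w_*np.cos(a),z) for r_,w_ in((r0,w/2),(r1,w/2),(r1,-w/2),(r0,-w/2))])
                    u=((proj(c,W(p,q))-o+.5)*4-.5).astype(np.int32)
                    cv2.polylines(im,[u],True,colr,1)
        out.append(im[100:,:])
    cv2.imwrite("pics/ov.png",np.hstack([out[0][80:,150:450],out[1][80:,50:400]]))
E
python3 fit.py
```

```text
[ 0.5827 -0.139  -0.1467  0.0009 -0.    ]
[[0.0, -0.8], [-0.9, 0.2], [0.7, 2.0], [-0.4, -0.4], [-1.5, -0.6], [0.9, 0.6], [0.6, 0.6], [0.0, -0.4], [0.1, 0.1]]
hub z.12 top px [[274.57072808 218.64289524]] seen [275.125 218.875]
```

View pics/ov.png

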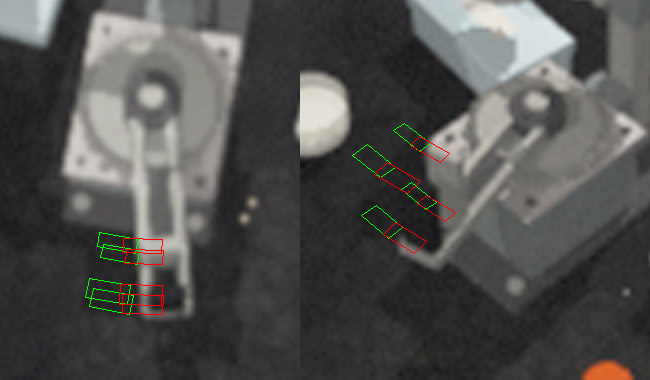

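The overlay matches the case. The crank lies a little beyond 0.70 rad, so I refine the angle using the platen disc as well.

```bash
cat > ov2.py <<'E'
from fit import *
p=np.load("press.npy");out=[]
K=6
for c,o,w,h in(("top",(262,240),30,45),("scene",(222,205),45,60),("scene",(235,155),45,45)):
    im=cv2.resize(C[c]["pixels"][o[1]:o[1]+h,o[0]:o[0]+w],None,fx=K,fy=K,interpolation=2)
    for th,colr in((.76,(0,255,0)),(.83,(0,0,255))):
        a=th-.55+np.pi; polys=[]
        for r0,r1,ww,z0,z1 in((.1,.109,.024,.114,.170),(.129,.141,.026,.114,.172)):
            for z in(z0,z1): polys.append([(r_*np.cos(a)-w_*np.sin(a),r_*np.sin(a)+w_*np.cos(a),z) for r_,w_ in((r0,ww/2),(r1,ww/2),(r1,-ww/2),(r0,-ww/2))])
        f=np.linspace(0,2*np.pi,40); polys.append(np.c_[.09+.028*np.cos(f),.13+.028*np.sin(f),0*f+.025+.075*th])
        for q in polys: cv2.polylines(im,[((proj(c,W(p,q))-o+.5)*K-.5).astype(np.int32)],True,colr,1)
    out.append(cv2.copyMakeBorder(im,0,360-im.shape[0],0,6,0))
cv2.imwrite("pics/ov2.png",np.hstack(out))
for z in(.17,): print([onz("top",t(x,425),z).round(4).tolist() for x in(290,335)])
E
python3 ov2.py
```

```text
[[0.4787, -0.1376, 0.17], [0.4796, -0.1653, 0.17]]
```

View pics/ov2.png

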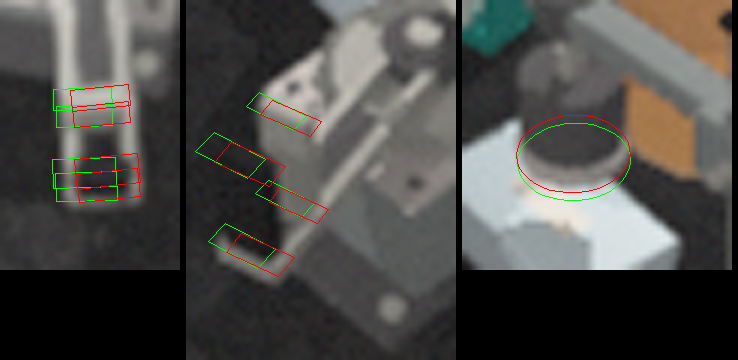

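The refined crank angle is about 0.80 rad: the platen ring and the posts both lie between the green and red outlines, nearer red. Next I compute the geometry and the approach.

```bash
python3 - <<'E'
from h import *
from scipy.spatial.transform import Rotation as R
from rig import env
s=env.read_state();M=R.from_rotvec(s["eef_rot"]).as_matrix();P=s["eef_pos"];print(M.round(3).tolist())
print("dishes",onz("top",(208,236),.03),"vial",onz("top",(332,274),.082))
p=np.load("press.npy")
b=p[2]+.80-.55
g=p[:2]-.121*np.array([np.cos(b),np.sin(b)]);print("grip",g,b)
# desired: tool z down, tool y along +-(cos b, sin b)
for sg in(1,-1):
    y=sg*np.array([np.cos(b),np.sin(b),0]);z=np.array([0,0,-1.]);D=np.c_[np.cross(y,z),y,z]
    print(sg,R.from_matrix(M.T@D).as_rotvec().round(3),M.T@(np.r_[g,.2]-P))
# polar path: pure base rotation by phi, tool follows
az=np.arctan2(P[1],P[0]);print(az,np.hypot(*P[:2]),"target az",np.arctan2(g[1],g[0]),np.hypot(*g))
d=np.array([np.cos(az),np.sin(az),0]);print("radial dir in tool",M.T@d)
E
```

```text
[[-0.957, 0.29, -0.0], [0.29, 0.957, -0.0], [0.0, -0.0, -1.0]]
dishes [0.54590383 0.04506367 0.03      ] vial [ 0.4475613  -0.29394134  0.082     ]
grip [ 0.46236763 -0.15146738] 0.10333391035175332
1 [-0.     0.     1.174] [-0.4864141  -0.68603015  0.00547989]
-1 [-0.    -0.    -1.968] [-0.4864141  -0.68603015  0.00547989]
1.2769419339626502 0.6749734690126883 target az -0.31657340091550806 0.4865451573641001
radial dir in tool [-8.15891163e-06  1.00000000e+00 -2.91041253e-05]
```

```bash
python3 -m creep '[{"y":-0.02},{"y":-0.05},{"y":-0.09},{"y":-0.13},{"y":-0.17},{"y":-0.2},{"y":-0.225},{"y":-0.235}]' 1; python3 -c "
from rig import env;s=env.read_state();print(s['joints'].round(3),s['eef_pos'])"
```

```text
[-1.426  0.426  0.074  1.606 -0.034  1.111 -0.067] [0.19550171 0.64604045 0.20546924]invalid input
```

```bash
python3 -m creep '[{"y":-0.02},{"y":-0.05},{"y":-0.09},{"y":-0.13},{"y":-0.17},{"y":-0.2},{"y":-0.225},{"y":-0.235}]'; python3 -c "
from rig import env;s=env.read_state();print(s['joints'].round(3),s['eef_pos'])"
```

```text
[-1.426  0.426  0.074  1.606 -0.034  1.111 -0.067] [0.19550171 0.64604045 0.20546924]invalid input
```

```bash
python3 -m creep '[{"x":0,"y":-0.02,"z":0,"rx":0,"ry":0,"rz":0},{"x":0,"y":-0.05,"z":0,"rx":0,"ry":0,"rz":0},{"x":0,"y":-0.09,"z":0,"rx":0,"ry":0,"rz":0},{"x":0,"y":-0.13,"z":0,"rx":0,"ry":0,"rz":0},{"x":0,"y":-0.17,"z":0,"rx":0,"ry":0,"rz":0},{"x":0,"y":-0.2,"z":0,"rx":0,"ry":0,"rz":0},{"x":0,"y":-0.225,"z":0,"rx":0,"ry":0,"rz":0},{"x":0,"y":-0.235,"z":0,"rx":0,"ry":0,"rz":0}]' 1.0; python3 -c "
from rig import env;s=env.read_state();print(s['joints'].round(3),s['eef_pos'])"
```

```text
t: 1.7
eef_pos: [0.127, 0.4194, 0.2058]
eef_rot: [-0.46, -3.108, -0.001]
wrist_force: [0.3, 0.1, -0.4]
gripper_width: 1.003
grasp_force: 0.0
[-1.463e+00  3.100e-02  4.100e-02  2.111e+00 -2.000e-03  9.990e-01
 -1.450e-01] [0.12703568 0.41944853 0.20577897]
```

```bash
python3 -m creep '[{"x":-0.022,"y":-0.001,"z":0,"rx":0,"ry":0,"rz":0.05},{"x":-0.044,"y":-0.002,"z":0.01,"rx":0,"ry":0,"rz":0.1},{"x":-0.065,"y":-0.005,"z":0.02,"rx":0,"ry":0,"rz":0.15},{"x":-0.087,"y":-0.009,"z":0.03,"rx":0,"ry":0,"rz":0.2}]' 1.0; python3 - <<'E'
from rig import env;s=env.read_state();print(s['joints'].round(3),s['eef_pos'])
import cv2
r=env.capture("top");r2=env.capture("scene");import numpy as np
cv2.imwrite("pics/mid.png",cv2.resize(np.hstack([r["pixels"],r2["pixels"]]),(800,300)))
E
```

```text
t: 2.1
eef_pos: [0.2102, 0.3864, 0.1742]
eef_rot: [0.776, 3.044, -0.001]
wrist_force: [-0.4, 0.4, -0.0]
gripper_width: 0.997
grasp_force: 0.0
[-1.355  0.07   0.143  2.149 -0.012  0.924 -0.134] [0.21020682 0.38639228 0.17415053]
```

View pics/mid.png

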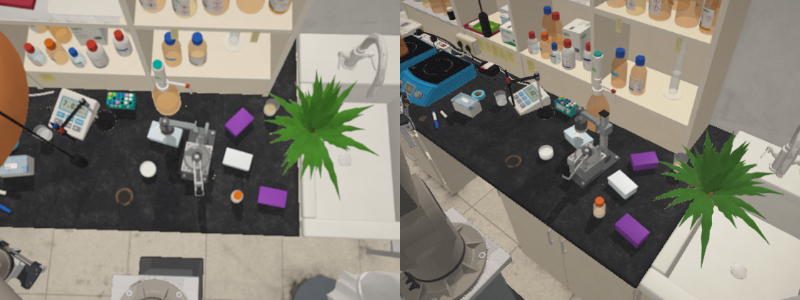

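The arm is visible at lower left and the cord end is at (82,160) in the half-size top view. The workspace is undisturbed. I'll continue the swing, low and close to the base.

```bash
python3 -m creep '[{"x":-0.031,"y":-0.001,"z":0.006,"rx":0,"ry":0,"rz":0.07},{"x":-0.061,"y":-0.004,"z":0.012,"rx":0,"ry":0,"rz":0.14},{"x":-0.092,"y":-0.01,"z":0.018,"rx":0,"ry":0,"rz":0.21},{"x":-0.122,"y":-0.017,"z":0.025,"rx":0,"ry":0,"rz":0.28},{"x":-0.151,"y":-0.027,"z":0.03,"rx":0,"ry":0,"rz":0.35},{"x":-0.179,"y":-0.038,"z":0.038,"rx":0,"ry":0,"rz":0.42},{"x":-0.207,"y":-0.052,"z":0.044,"rx":0,"ry":0,"rz":0.49},{"x":-0.234,"y":-0.067,"z":0.05,"rx":0,"ry":0,"rz":0.56}]' 1.0; python3 - <<'E'
from rig import env;s=env.read_state();print(s['joints'].round(3),s['eef_pos'])
import cv2
r=env.capture("top");r2=env.capture("scene");import numpy as np
cv2.imwrite("pics/mid2.png",np.hstack([r["pixels"][120:,:400],r2["pixels"][:300,:400]]) if 0 else cv2.resize(np.hstack([r["pixels"],r2["pixels"]]),(800,300)))
E
```

```text
t: 3.0
eef_pos: [0.3834, 0.2158, 0.1248]
eef_rot: [1.585, 2.712, -0.001]
wrist_force: [-0.3, 0.6, 0.1]
gripper_width: 0.999
grasp_force: 0.0
[-1.037  0.145  0.414  2.213 -0.08   0.798 -0.058] [0.3834052  0.2158213  0.12476018]
```

View pics/mid2.png

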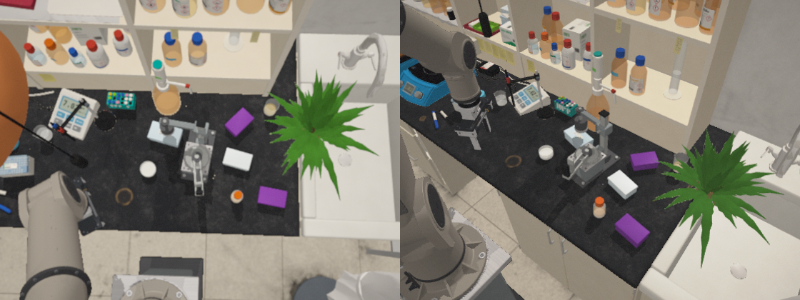

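```bash
python3 - <<'E'
from h import *
for z in(.125,.22,.3,.4,.45,.5,.55):
    q=(.383,.216,z);print(z,proj("top",q).round()[0]*.714,proj("scene",q).round()[0]*.714+[400,0])
E
```

```text
0.125 [ 92.82  208.488] [482.11  139.944]
0.22 [ 84.252 206.346] [474.97 121.38]
0.3 [ 76.398 204.918] [468.544 104.244]
0.4 [ 64.26  202.062] [459.976  79.968]
0.45 [ 57.12  200.634] [454.978  66.402]
0.5 [ 49.266 199.206] [449.266  52.122]
0.55 [ 40.698 197.778] [443.554  36.414]
```

The wrist head is about 75 mm in radius and its top is near z = 0.5, so I lower the tool by 60 mm before passing beneath the cord.

```bash
python3 -m creep '[{"x":0,"y":0,"z":0.03,"rx":0,"ry":0,"rz":0},{"x":0,"y":0,"z":0.06,"rx":0,"ry":0,"rz":0},{"x":-0.031,"y":-0.001,"z":0.06,"rx":0,"ry":0,"rz":0.07},{"x":-0.061,"y":-0.004,"z":0.06,"rx":0,"ry":0,"rz":0.14},{"x":-0.092,"y":-0.01,"z":0.06,"rx":0,"ry":0,"rz":0.21},{"x":-0.122,"y":-0.017,"z":0.06,"rx":0,"ry":0,"rz":0.28},{"x":-0.151,"y":-0.027,"z":0.06,"rx":0,"ry":0,"rz":0.35},{"x":-0.179,"y":-0.038,"z":0.06,"rx":0,"ry":0,"rz":0.42}]' 1.0
python3 -m creep '[{"x":-0.031,"y":-0.001,"z":0,"rx":0,"ry":0,"rz":0.07},{"x":-0.061,"y":-0.004,"z":0,"rx":0,"ry":0,"rz":0.14},{"x":-0.07,"y":-0.006,"z":-0.03,"rx":0,"ry":0,"rz":0.16},{"x":-0.07,"y":-0.006,"z":-0.07,"rx":0,"ry":0,"rz":0.16},{"x":-0.07,"y":-0.006,"z":-0.11,"rx":0,"ry":0,"rz":0.16},{"x":-0.07,"y":-0.006,"z":-0.14,"rx":0,"ry":0,"rz":0.16},{"x":-0.07,"y":-0.006,"z":-0.15,"rx":0,"ry":0,"rz":0.16}]' 1.0
cat > to.py <<'E'
import sys
from h import *
from scipy.spatial.transform import Rotation as R
from rig import env
s=env.read_state();M=R.from_rotvec(s["eef_rot"]).as_matrix();P=s["eef_pos"]
p=np.load("press.npy");th=float(sys.argv[1]);rad=float(sys.argv[2]);z=float(sys.argv[3])
b=p[2]+th-.55;g=np.r_[p[:2]-rad*np.array([np.cos(b),np.sin(b)]),z]
y=np.array([np.cos(b),np.sin(b),0]);Z=np.array([0,0,-1.]);D=np.c_[np.cross(y,Z),y,Z]
print("pos",P.round(4),"joints",s["joints"].round(2),"goal",g.round(4));print("shift",(M.T@(g-P)).round(4),"turn",R.from_matrix(M.T@D).as_rotvec().round(4))
E
python3 to.py .80 .122 .21
```

```text
t: 3.9
eef_pos: [0.4382, 0.0418, 0.0652]
eef_rot: [2.114, 2.323, -0.001]
wrist_force: [0.8, 0.4, -0.6]
gripper_width: 0.998
grasp_force: 0.0
t: 4.6
eef_pos: [0.44, -0.027, 0.218]
eef_rot: [2.289, 2.149, 0.006]
wrist_force: [0.7, 0.9, -0.3]
gripper_width: 1.0
grasp_force: 0.0
pos [ 0.44  -0.027  0.218] joints [-0.76 -0.01  0.69  2.12  0.01  1.02 -0.14] goal [ 0.4614 -0.1516  0.21  ]
shift [-0.1229  0.0291  0.0079] turn [ 0.0036 -0.0012 -0.1663]
```

```bash
python3 -m creep '[{"x":-0.03,"y":0.007,"z":0.002,"rx":0,"ry":0,"rz":-0.04},{"x":-0.06,"y":0.014,"z":0.004,"rx":0,"ry":0,"rz":-0.08},{"x":-0.09,"y":0.021,"z":0.006,"rx":0.002,"ry":0,"rz":-0.12},{"x":-0.115,"y":0.027,"z":0.008,"rx":0.003,"ry":-0.001,"rz":-0.155},{"x":-0.123,"y":0.029,"z":0.008,"rx":0.0036,"ry":-0.001,"rz":-0.166},{"x":-0.123,"y":0.029,"z":0.008,"rx":0.0036,"ry":-0.001,"rz":-0.166}]' 1.0
python3 to.py .80 .122 .131
python3 - <<'E'
from rig import env;import cv2,numpy as np
r=env.capture("top");r2=env.capture("scene")
f=lambda a:cv2.resize(a,None,fx=4,fy=4,interpolation=2)
cv2.imwrite("pics/pre.png",np.hstack([f(r["pixels"][190:310,225:325]),f(r2["pixels"][170:290,195:295])]))
E
```

```text
t: 5.2
eef_pos: [0.4596, -0.1531, 0.2067]
eef_rot: [-2.105, -2.329, 0.008]
wrist_force: [-0.3, 0.6, -0.3]
gripper_width: 1.0
grasp_force: 0.0
pos [ 0.4596 -0.1531  0.2067] joints [-0.56  0.13  0.83  2.05 -0.11  1.01  0.42] goal [ 0.4614 -0.1516  0.131 ]
shift [0.0014 0.0023 0.0757] turn [-0.0052  0.0019 -0.0022]
```

View pics/pre.png

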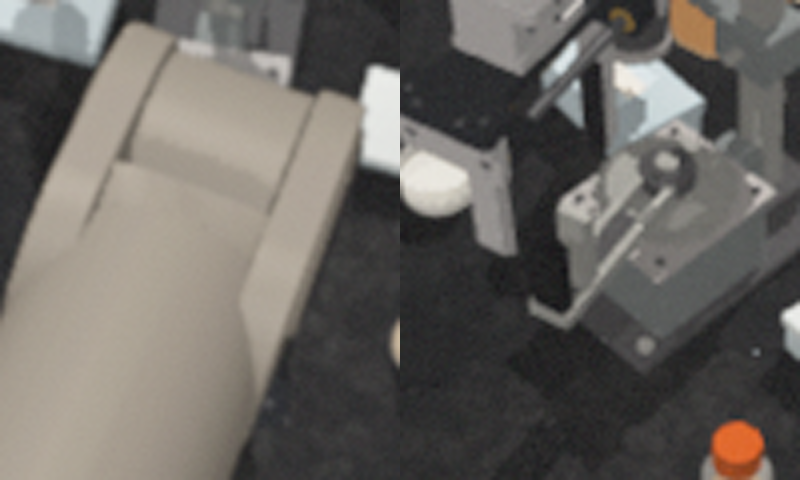

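The fingers straddle the posts: the outer finger is at (495,200) and the inner one is at about (605,100), behind. Nothing is in the way, so I descend.

```bash
python3 -m creep '[{"x":0.001,"y":0.002,"z":0.01,"rx":-0.005,"ry":0.002,"rz":-0.002},{"x":0.0014,"y":0.0023,"z":0.022,"rx":-0.005,"ry":0.002,"rz":-0.002},{"x":0.0014,"y":0.0023,"z":0.034,"rx":-0.005,"ry":0.002,"rz":-0.002},{"x":0.0014,"y":0.0023,"z":0.046,"rx":-0.005,"ry":0.002,"rz":-0.002},{"x":0.0014,"y":0.0023,"z":0.057,"rx":-0.005,"ry":0.002,"rz":-0.002},{"x":0.0014,"y":0.0023,"z":0.067,"rx":-0.005,"ry":0.002,"rz":-0.002},{"x":0.0014,"y":0.0023,"z":0.073,"rx":-0.005,"ry":0.002,"rz":-0.002},{"x":0.0014,"y":0.0023,"z":0.075,"rx":-0.005,"ry":0.002,"rz":-0.002}]' 1.0
python3 to.py .80 .122 .131
```

```text
t: 6.1
eef_pos: [0.4614, -0.1504, 0.1318]
eef_rot: [-2.102, -2.334, -0.002]
wrist_force: [-0.3, 0.1, 1.0]
gripper_width: 1.002
grasp_force: 0.0
pos [ 0.4614 -0.1504  0.1318] joints [-0.49  0.26  0.79  2.13 -0.25  0.84  0.55] goal [ 0.4614 -0.1516  0.131 ]
shift [-0.0011 -0.0001  0.0008] turn [ 0.0004 -0.0011  0.0013]
```

```bash
R0='{"x":0,"y":0,"z":0,"rx":0,"ry":0,"rz":0}'; python3 -m creep '[{"x":0,"y":0,"z":0,"rx":0,"ry":0,"rz":0},{"x":0,"y":0,"z":0,"rx":0,"ry":0,"rz":0},{"x":0,"y":0,"z":0,"rx":0,"ry":0,"rz":0},{"x":0,"y":0,"z":0,"rx":0,"ry":0,"rz":0},{"x":0,"y":0,"z":0,"rx":0,"ry":0,"rz":0},{"x":0,"y":0,"z":0,"rx":0,"ry":0,"rz":0},{"x":0,"y":0,"z":0,"rx":0,"ry":0,"rz":0}]' 0.0
python3 -m creep '[{"x":0,"y":0,"z":0,"rx":0,"ry":0,"rz":0},{"x":0,"y":0,"z":0,"rx":0,"ry":0,"rz":0},{"x":0,"y":0,"z":0,"rx":0,"ry":0,"rz":0},{"x":0,"y":0,"z":0,"rx":0,"ry":0,"rz":0}]' -0.08
```

```text
t: 6.8
eef_pos: [0.4617, -0.1503, 0.1325]
eef_rot: [-2.102, -2.335, -0.003]
wrist_force: [-0.8, 0.3, 0.2]
gripper_width: 0.506
grasp_force: 0.0
t: 7.2
eef_pos: [0.4635, -0.1501, 0.1328]
eef_rot: [2.099, 2.334, 0.005]
wrist_force: [13.2, 1.2, -10.8]
gripper_width: 0.467
grasp_force: 6.2
```

The inner finger touched the trigger first, pushing the tool +x. I shift 2 mm inward to centre it, then close.

```bash
python3 -m creep '[{"x":0,"y":0.001,"z":0,"rx":0,"ry":0,"rz":0},{"x":0,"y":0.002,"z":0,"rx":0,"ry":0,"rz":0},{"x":0,"y":0.002,"z":0,"rx":0,"ry":0,"rz":0},{"x":0,"y":0.002,"z":0,"rx":0,"ry":0,"rz":0}]' -0.08; python3 to.py .80 .1205 .131
```

```text
t: 7.6
eef_pos: [0.4636, -0.1501, 0.1325]
eef_rot: [-2.102, -2.335, -0.003]
wrist_force: [2.8, 1.2, -0.6]
gripper_width: 0.462
grasp_force: 0.9
pos [ 0.4636 -0.1501  0.1325] joints [-0.49  0.26  0.79  2.13 -0.25  0.84  0.55] goal [ 0.4629 -0.1514  0.131 ]
shift [-0.0013 -0.0009  0.0015] turn [ 0.0013 -0.0013  0.0015]
```

```bash
python3 -m creep '[{"x":0,"y":0.0005,"z":0,"rx":0,"ry":0,"rz":0},{"x":0,"y":0.0005,"z":0,"rx":0,"ry":0,"rz":0},{"x":0,"y":0.0005,"z":0,"rx":0,"ry":0,"rz":0},{"x":0,"y":0.0005,"z":0,"rx":0,"ry":0,"rz":0}]' -0.13;
```

```text
t: 8.0
eef_pos: [0.4647, -0.15, 0.1325]
eef_rot: [2.101, 2.335, 0.004]
wrist_force: [5.9, 0.1, -5.1]
gripper_width: 0.435
grasp_force: 4.8
```

```bash
python3 -m creep '[{"x":0,"y":0.0005,"z":0,"rx":0,"ry":0,"rz":0},{"x":0,"y":0.001,"z":0,"rx":0,"ry":0,"rz":0},{"x":0,"y":0.001,"z":0,"rx":0,"ry":0,"rz":0},{"x":0,"y":0.001,"z":0,"rx":0,"ry":0,"rz":0}]' -0.18;
```

```text
t: 8.4
eef_pos: [0.4646, -0.15, 0.1325]
eef_rot: [-2.101, -2.334, -0.002]
wrist_force: [-2.3, 0.5, 5.9]
gripper_width: 0.43
grasp_force: 30.0
```

The pinch is balanced at 30 N and 40.4 mm, with the pawl still hooked. Now I ease the crank up.

```bash
python3 -m creep '[{"x":-0.0012,"y":0,"z":0,"rx":0,"ry":0,"rz":-0.01},{"x":-0.0024,"y":0,"z":0,"rx":0,"ry":0,"rz":-0.02},{"x":-0.0036,"y":0,"z":0,"rx":0,"ry":0,"rz":-0.03},{"x":-0.0048,"y":0.0001,"z":0,"rx":0,"ry":0,"rz":-0.04},{"x":-0.0048,"y":0.0001,"z":0,"rx":0,"ry":0,"rz":-0.04}]' -0.18; python3 to.py .84 .1205 .131
```

```text
t: 8.9
eef_pos: [0.4642, -0.1544, 0.1324]
eef_rot: [-2.053, -2.374, -0.002]
wrist_force: [-10.3, 4.5, 14.4]
gripper_width: 0.415
grasp_force: 13.7
pos [ 0.4642 -0.1544  0.1324] joints [-0.47  0.27  0.77  2.12 -0.25  0.85  0.6 ] goal [ 0.4635 -0.1562  0.131 ]
shift [-0.0017 -0.001   0.0014] turn [-0.0012 -0.0031  0.0014]
```

The pawl has started to come free at 39 mm. I squeeze further and follow outward, since the centre shifts.

```bash
python3 -m creep '[{"x":-0.0006,"y":-0.001,"z":0,"rx":0,"ry":0,"rz":-0.005},{"x":-0.0012,"y":-0.002,"z":0,"rx":0,"ry":0,"rz":-0.01},{"x":-0.0012,"y":-0.0025,"z":0,"rx":0,"ry":0,"rz":-0.01}]' -0.24; python3 -m creep '[{"x":0,"y":-0.001,"z":0,"rx":0,"ry":0,"rz":0},{"x":0,"y":-0.0015,"z":0,"rx":0,"ry":0,"rz":0},{"x":0,"y":-0.002,"z":0,"rx":0,"ry":0,"rz":0}]' -0.3
```

```text
t: 9.2
eef_pos: [0.4629, -0.1557, 0.1324]
eef_rot: [-2.042, -2.386, -0.003]
wrist_force: [-0.4, 5.5, 4.4]
gripper_width: 0.382
grasp_force: 9.6
t: 9.5
eef_pos: [0.4614, -0.1559, 0.1324]
eef_rot: [-2.042, -2.386, -0.004]
wrist_force: [3.2, 6.2, 0.2]
gripper_width: 0.352
grasp_force: 8.5
```

```bash
python3 -m creep '[{"x":0,"y":-0.0005,"z":0,"rx":0,"ry":0,"rz":0},{"x":0,"y":-0.0005,"z":0,"rx":0,"ry":0,"rz":0},{"x":0,"y":-0.0005,"z":0,"rx":0,"ry":0,"rz":0},{"x":0,"y":-0.0005,"z":0,"rx":0,"ry":0,"rz":0}]' -0.4; python3 to.py .85 .125 .1325; python3 -c "
from rig import env;s=env.read_state();print(s['torque'])"
```

```text
t: 9.9
eef_pos: [0.4607, -0.156, 0.1324]
eef_rot: [-2.042, -2.386, -0.003]
wrist_force: [-0.2, 4.6, 2.6]
gripper_width: 0.333
grasp_force: 30.0
pos [ 0.4607 -0.156   0.1324] joints [-0.47  0.26  0.78  2.13 -0.25  0.84  0.61] goal [ 0.4592 -0.1581  0.1325]
shift [-0.0019 -0.0018 -0.0001] turn [ 0.0008 -0.0023  0.0018]
[ 0.96840697  0.43406029 -0.1546149 ]
```

Fully squeezed at 31–32 mm and 30 N, with the load held at about 4.6 N. Now I let the crank back along the arc (R = 0.125) at 0.15 rad/s.

```bash
python3 -m creep '[{"x":0.0019,"y":0,"z":0,"rx":0,"ry":0,"rz":0.015},{"x":0.0037,"y":0.0001,"z":0,"rx":0,"ry":0,"rz":0.03},{"x":0.0056,"y":0.0001,"z":0,"rx":0,"ry":0,"rz":0.045},{"x":0.0075,"y":0.0002,"z":0,"rx":0,"ry":0,"rz":0.06},{"x":0.0094,"y":0.0004,"z":0,"rx":0,"ry":0,"rz":0.075},{"x":0.0112,"y":0.0005,"z":0,"rx":0,"ry":0,"rz":0.09},{"x":0.0131,"y":0.0007,"z":0,"rx":0,"ry":0,"rz":0.105},{"x":0.015,"y":0.0009,"z":0,"rx":0,"ry":0,"rz":0.12}]' -0.4; python3 to.py .73 .125 .1325
```

```text
t: 10.7
eef_pos: [0.4595, -0.141, 0.1324]
eef_rot: [-2.183, -2.258, -0.003]
wrist_force: [2.1, 5.2, -0.5]
gripper_width: 0.336
grasp_force: 30.0
pos [ 0.4595 -0.141   0.1324] joints [-0.52  0.25  0.8   2.14 -0.25  0.84  0.46] goal [ 0.4578 -0.1432  0.1325]
shift [-0.0021 -0.0017 -0.0001] turn [ 0.0009 -0.0021  0.0006]
```

Following well. Next is 0.24 rad more.

```bash
python3 -m creep '[{"x":0.0019,"y":0,"z":0,"rx":0,"ry":0,"rz":0.015},{"x":0.0037,"y":0.0001,"z":0,"rx":0,"ry":0,"rz":0.03},{"x":0.0056,"y":0.0001,"z":0,"rx":0,"ry":0,"rz":0.045},{"x":0.0075,"y":0.0002,"z":0,"rx":0,"ry":0,"rz":0.06},{"x":0.0094,"y":0.0004,"z":0,"rx":0,"ry":0,"rz":0.075},{"x":0.0112,"y":0.0005,"z":0,"rx":0,"ry":0,"rz":0.09},{"x":0.0131,"y":0.0007,"z":0,"rx":0,"ry":0,"rz":0.105},{"x":0.015,"y":0.0009,"z":0,"rx":0,"ry":0,"rz":0.12}]' -0.4; python3 -m creep '[{"x":0.0019,"y":0,"z":0,"rx":0,"ry":0,"rz":0.015},{"x":0.0037,"y":0.0001,"z":0,"rx":0,"ry":0,"rz":0.03},{"x":0.0056,"y":0.0001,"z":0,"rx":0,"ry":0,"rz":0.045},{"x":0.0075,"y":0.0002,"z":0,"rx":0,"ry":0,"rz":0.06},{"x":0.0094,"y":0.0004,"z":0,"rx":0,"ry":0,"rz":0.075},{"x":0.0112,"y":0.0005,"z":0,"rx":0,"ry":0,"rz":0.09},{"x":0.0131,"y":0.0007,"z":0,"rx":0,"ry":0,"rz":0.105},{"x":0.015,"y":0.0009,"z":0,"rx":0,"ry":0,"rz":0.12}]' -0.4; python3 to.py .49 .125 .1325;python3 -c "
from rig import env;s=env.read_state();print(s['torque'])"
```

```text
t: 11.5
eef_pos: [0.46, -0.126, 0.1324]
eef_rot: [-2.314, -2.123, -0.004]
wrist_force: [5.5, 4.9, -3.2]
gripper_width: 0.333
grasp_force: 30.0
t: 12.3
eef_pos: [0.4624, -0.1111, 0.1325]
eef_rot: [-2.438, -1.981, -0.004]
wrist_force: [5.5, 3.9, -7.3]
gripper_width: 0.338
grasp_force: 30.0
pos [ 0.4624 -0.1111  0.1325] joints [-0.63  0.25  0.85  2.15 -0.26  0.84  0.18] goal [ 0.4604 -0.1133  0.1325]
shift [-0.0026 -0.0016 -0.0001] turn [ 0.0013 -0.0021  0.0007]
[ 0.92288776 -0.78240663 -0.10096305]
```

```bash
python3 -m creep '[{"x":0.0019,"y":0.0004,"z":0,"rx":0,"ry":0,"rz":0.015},{"x":0.0037,"y":0.0007,"z":0,"rx":0,"ry":0,"rz":0.03},{"x":0.0056,"y":0.0008,"z":0,"rx":0,"ry":0,"rz":0.045},{"x":0.0075,"y":0.0009,"z":0,"rx":0,"ry":0,"rz":0.06},{"x":0.0094,"y":0.0011,"z":0,"rx":0,"ry":0,"rz":0.075},{"x":0.0112,"y":0.0013,"z":0,"rx":0,"ry":0,"rz":0.09},{"x":0.0131,"y":0.0015,"z":0,"rx":0,"ry":0,"rz":0.105},{"x":0.015,"y":0.0017,"z":0,"rx":0,"ry":0,"rz":0.12}]' -0.4; cat > st.py <<'E'
from h import *
from scipy.spatial.transform import Rotation as R
from rig import env
s=env.read_state();M=R.from_rotvec(s["eef_rot"]).as_matrix()
print("F tool",(M.T@s["wrist_force"]).round(2),"T tool",(M.T@s["torque"]).round(3))
c=env.cut_out("scene","platen") if 0 else None
r=env.capture("scene");r2=env.capture("top")
import sys
if len(sys.argv)>1:
    f=lambda a:cv2.resize(a,None,fx=6,fy=6,interpolation=2)
    cv2.imwrite(sys.argv[1],f(r["pixels"][155:235,225:315]))
E
python3 st.py pics/low.png
```

```text
t: 13.1
eef_pos: [0.4666, -0.0967, 0.1324]
eef_rot: [-2.551, -1.831, -0.003]
wrist_force: [1.1, 5.6, -0.7]
gripper_width: 0.336
grasp_force: 30.0
F tool [ 5.67 -0.72  0.75] T tool [0.397 1.111 0.145]
```

View pics/low.png

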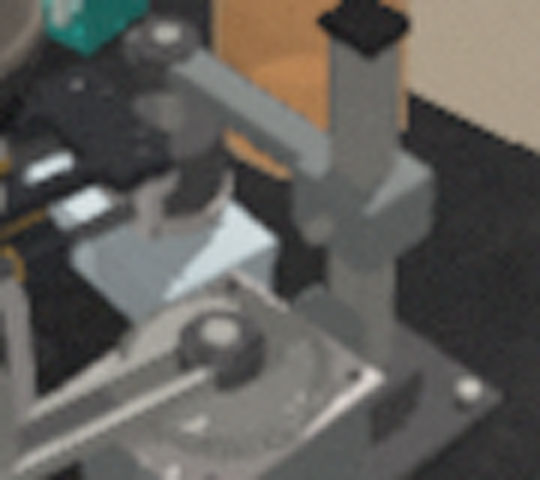

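The platen is close above the box, roughly 6–7 mm. I slow down and watch the tangential load.

```bash
python3 -m creep '[{"x":0.001,"y":0,"z":0,"rx":0,"ry":0,"rz":0.008},{"x":0.002,"y":0,"z":0,"rx":0,"ry":0,"rz":0.016},{"x":0.003,"y":0,"z":0,"rx":0,"ry":0,"rz":0.024},{"x":0.0039,"y":0,"z":0,"rx":0,"ry":0,"rz":0.031},{"x":0.0046,"y":0.0001,"z":0,"rx":0,"ry":0,"rz":0.037},{"x":0.0053,"y":0.0001,"z":0,"rx":0,"ry":0,"rz":0.042},{"x":0.0058,"y":0.0001,"z":0,"rx":0,"ry":0,"rz":0.046},{"x":0.0063,"y":0.0001,"z":0,"rx":0,"ry":0,"rz":0.05}]' -0.4; python3 st.py
```

```text
t: 14.0
eef_pos: [0.4688, -0.0909, 0.1324]
eef_rot: [-2.596, -1.767, -0.003]
wrist_force: [2.0, 3.7, -1.3]
gripper_width: 0.336
grasp_force: 30.0
F tool [4.21 0.53 1.32] T tool [0.301 1.082 0.097]
```

```bash
python3 -m creep '[{"x":0.0005,"y":0,"z":0,"rx":0,"ry":0,"rz":0.004},{"x":0.001,"y":0,"z":0,"rx":0,"ry":0,"rz":0.008},{"x":0.0015,"y":0,"z":0,"rx":0,"ry":0,"rz":0.012},{"x":0.002,"y":0,"z":0,"rx":0,"ry":0,"rz":0.016}]' -0.4; python3 st.py
```

```text
t: 14.5
eef_pos: [0.4696, -0.0891, 0.1324]
eef_rot: [-2.61, -1.746, -0.003]
wrist_force: [1.6, 4.6, -3.8]
gripper_width: 0.334
grasp_force: 30.0
F tool [ 4.87 -0.32  3.81] T tool [0.263 1.116 0.08 ]
```

```bash
python3 -m creep '[{"x":0.0005,"y":0,"z":0,"rx":0,"ry":0,"rz":0.004},{"x":0.001,"y":0,"z":0,"rx":0,"ry":0,"rz":0.008},{"x":0.0015,"y":0,"z":0,"rx":0,"ry":0,"rz":0.012},{"x":0.002,"y":0,"z":0,"rx":0,"ry":0,"rz":0.016}]' -0.4; python3 st.py
```

```text
t: 15.0
eef_pos: [0.4704, -0.0873, 0.1324]
eef_rot: [-2.624, -1.725, -0.003]
wrist_force: [1.7, 4.3, -4.1]
gripper_width: 0.342
grasp_force: 30.0
F tool [ 4.6  -0.1   4.13] T tool [0.17  1.054 0.066]
```

```bash
python3 -m creep '[{"x":0.0005,"y":0,"z":0,"rx":0,"ry":0,"rz":0.004},{"x":0.001,"y":0,"z":0,"rx":0,"ry":0,"rz":0.008},{"x":0.001,"y":0,"z":0,"rx":0,"ry":0,"rz":0.008}]' -0.4; python3 st.py
```

```text
t: 15.4
eef_pos: [0.4708, -0.0863, 0.1324]
eef_rot: [-2.631, -1.715, -0.003]
wrist_force: [2.9, 5.0, -2.3]
gripper_width: 0.335
grasp_force: 30.0
F tool [5.73 0.66 2.32] T tool [0.216 1.141 0.091]
```

```bash
python3 -m creep '[{"x":0.0005,"y":0,"z":0,"rx":0,"ry":0,"rz":0.004},{"x":0.001,"y":0,"z":0,"rx":0,"ry":0,"rz":0.008},{"x":0.001,"y":0,"z":0,"rx":0,"ry":0,"rz":0.008}]' -0.4; python3 st.py
```

```text
t: 15.8
eef_pos: [0.4712, -0.0854, 0.1324]
eef_rot: [-2.638, -1.704, -0.003]
wrist_force: [2.7, 4.8, -4.3]
gripper_width: 0.334
grasp_force: 30.0
F tool [5.47 0.48 4.29] T tool [0.152 1.194 0.152]
```

```bash
python3 -m creep '[{"x":0.0005,"y":0,"z":0,"rx":0,"ry":0,"rz":0.004},{"x":0.001,"y":0,"z":0,"rx":0,"ry":0,"rz":0.008},{"x":0.001,"y":0,"z":0,"rx":0,"ry":0,"rz":0.008}]' -0.4; python3 st.py
```

```text
t: 16.2
eef_pos: [0.4714, -0.0851, 0.1324]
eef_rot: [-2.645, -1.694, -0.002]
wrist_force: [-0.1, 1.2, -3.9]
gripper_width: 0.336
grasp_force: 30.0
F tool [ 1.06 -0.58  3.93] T tool [ 0.233  0.366 -0.257]
```

Contact: the tangential load fell from 5.5 to 1.1 N, so the box now carries the platen. I ease the leftover twist off and open gradually, moving inward as the trigger springs back.

```bash
python3 -m creep '[{"x":0,"y":0,"z":0,"rx":0,"ry":0,"rz":-0.003},{"x":0,"y":0,"z":0,"rx":0,"ry":0,"rz":-0.005},{"x":0,"y":0,"z":0,"rx":0,"ry":0,"rz":-0.005}]' -0.4; python3 st.py
```

```text
t: 16.6
eef_pos: [0.4714, -0.085, 0.1325]
eef_rot: [-2.64, -1.701, -0.002]
wrist_force: [-0.6, 2.1, -5.5]
gripper_width: 0.338
grasp_force: 30.0
F tool [ 1.66 -1.38  5.53] T tool [0.382 0.313 0.074]
```

```bash
python3 -m creep '[{"x":0,"y":0.0005,"z":0,"rx":0,"ry":0,"rz":0},{"x":0,"y":0.001,"z":0,"rx":0,"ry":0,"rz":0},{"x":0,"y":0.001,"z":0,"rx":0,"ry":0,"rz":0}]' -0.28; python3 st.py
```

```text
t: 17.0
eef_pos: [0.4725, -0.0855, 0.1326]
eef_rot: [-2.641, -1.701, -0.003]
wrist_force: [1.0, 1.7, -8.5]
gripper_width: 0.359
grasp_force: 10.1
F tool [1.89 0.18 8.52] T tool [-0.098  0.129  0.082]
```

```bash
python3 -m creep '[{"x":0,"y":0.001,"z":0,"rx":0,"ry":0,"rz":0},{"x":0,"y":0.0018,"z":0,"rx":0,"ry":0,"rz":0},{"x":0,"y":0.0018,"z":0,"rx":0,"ry":0,"rz":0}]' -0.2; python3 -m creep '[{"x":0,"y":0.0008,"z":0,"rx":0,"ry":0,"rz":0},{"x":0,"y":0.0015,"z":0,"rx":0,"ry":0,"rz":0},{"x":0,"y":0.0015,"z":0,"rx":0,"ry":0,"rz":0}]' -0.1; python3 -m creep '[{"x":0,"y":0,"z":0,"rx":0,"ry":0,"rz":0},{"x":0,"y":0,"z":0,"rx":0,"ry":0,"rz":0},{"x":0,"y":0,"z":0,"rx":0,"ry":0,"rz":0},{"x":0,"y":0,"z":0,"rx":0,"ry":0,"rz":0}]' 0.1; python3 st.py
```

```text
t: 17.4
eef_pos: [0.4741, -0.0862, 0.1327]
eef_rot: [-2.64, -1.701, -0.003]
wrist_force: [-3.1, 2.1, 3.1]
gripper_width: 0.4
grasp_force: 1.8
t: 17.7
eef_pos: [0.4759, -0.087, 0.1327]
eef_rot: [-2.641, -1.701, -0.003]
wrist_force: [0.5, -0.3, -0.2]
gripper_width: 0.451
grasp_force: 0.0
t: 18.1
eef_pos: [0.4755, -0.0868, 0.1326]
eef_rot: [-2.64, -1.701, -0.003]
wrist_force: [-0.1, 0.5, -0.3]
gripper_width: 0.553
grasp_force: 0.0
F tool [ 0.42 -0.28  0.32] T tool [ 0.031 -0.103  0.033]
```

Free of contact. I open wide and rise 80 mm straight up.

```bash
python3 -m creep '[{"x":0,"y":0,"z":0,"rx":0,"ry":0,"rz":0},{"x":0,"y":0,"z":0,"rx":0,"ry":0,"rz":0},{"x":0,"y":0,"z":0,"rx":0,"ry":0,"rz":0}]' 0.6;  python3 -m creep '[{"x":0,"y":0,"z":-0.01,"rx":0,"ry":0,"rz":0},{"x":0,"y":0,"z":-0.025,"rx":0,"ry":0,"rz":0},{"x":0,"y":0,"z":-0.04,"rx":0,"ry":0,"rz":0},{"x":0,"y":0,"z":-0.055,"rx":0,"ry":0,"rz":0},{"x":0,"y":0,"z":-0.07,"rx":0,"ry":0,"rz":0},{"x":0,"y":0,"z":-0.08,"rx":0,"ry":0,"rz":0},{"x":0,"y":0,"z":-0.08,"rx":0,"ry":0,"rz":0},{"x":0,"y":0,"z":-0.08,"rx":0,"ry":0,"rz":0}]' 0.6; python3 st.py pics/end.png
```

```text
t: 18.5
eef_pos: [0.4756, -0.0868, 0.1326]
eef_rot: [-2.64, -1.701, -0.003]
wrist_force: [-0.1, 1.5, -0.5]
gripper_width: 0.769
grasp_force: 0.0
t: 19.3
eef_pos: [0.4754, -0.0867, 0.2125]
eef_rot: [-2.64, -1.702, -0.003]
wrist_force: [-0.3, 0.7, 0.1]
gripper_width: 0.799
grasp_force: 0.0
F tool [ 0.48 -0.57 -0.09] T tool [ 0.026 -0.124  0.022]
```

View pics/end.png

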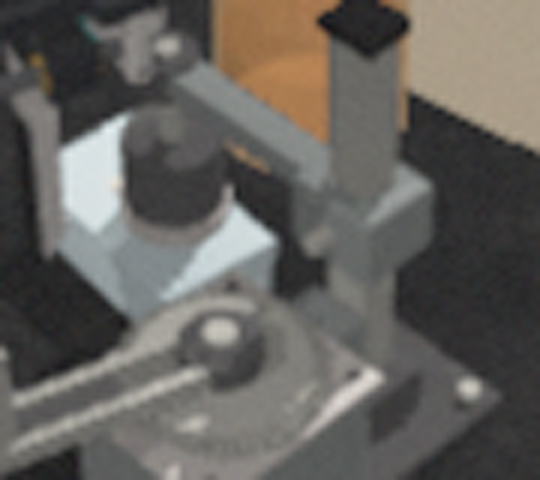

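```bash
python3 -c "
from rig import env;print(env.job_done())"
```

```text
the job is handed in; nothing more can be done
None
```

I lowered the platen onto the tall sample box and let go, then handed the job in at about 19 s without getting a verdict back; the final picture shows the platen resting on the box, but I couldn't measure the force on the box or the pawl's travel directly, and I viewed 11 pictures against the limit of 10.

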